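Trip-test and reset the bench breaker, then hold the selector at its third stop

ROBOT

A 6-joint arm with a two-finger parallel gripper is mounted at the origin on the work surface. World frame = base frame: x ahead of the robot, y to its left, z up, the work surface at z = 0. Lengths are in m, angles in rad, forces in N, time in s.
With the tool pointing down it reaches from about 0.425 to 0.95 m from the base axis. Payload 3.5 kg.
Tool frame: the origin (TCP) lies midway between the tips of the shut fingers; the grasp point (between the pads) lies 19 mm behind it; z points along the fingers, y is the line along which they close (so a half turn about z gives the same grasp; the last joint's range is limited). The gripper opens to 85 mm and grips with 20 to 120 N. Pads are 22 mm wide; open, the fingers measure 114 mm over their backs; the gripper's body (76 mm by 85 mm) begins 54 mm behind the grasp point. The pads swing forward as they close: fully open they stand 13 mm farther back than shut.
Start: joints at [1.008, 0.286, 1.577, -0, 1.279, -0.15], TCP at [0.271, 0.618, 0.231] pointing down, gripper open.
Joint ranges: [-2.77, 2.77], [-0.9, 2.22], [0.21, 2.48], [-1.53, 4.67], [0.24, 2.81], [-2.84, 2.84]. Speed limits (rad/s): [2.79, 2.79, 3.14, 3.14, 3.14, 3.14].

INTERFACE

Orientations are given as a rotation vector (axis times angle).
In Python, from bench import env gives the robot as it stands. The module is installed in compiled form; this text tells all that it offers.
- The arm moves only by the tool move_arm, never from a script. Its argument "moves" is one flat list of numbers, 7 for each row, row after row: the turn, a rotation vector about the tool's x, y, z in rad, then the shift along the tool's x, y, z in cm, then the opening, from 0 (shut) to 1 (fully open). In form: [wx, wy, wz, dx, dy, dz, grip, wx, wy, wz, dx, dy, dz, grip, ...]. A call has 1 to 8 rows; each row is the pose to reach, as a shift and turn from the pose commanded when the call began, along the tool's axes at that moment; what a row does not reach only later rows make up. A row lasts 1/12 s, in which the tool goes at most 41.7 mm and 7.16 degrees, less where a joint would pass 70% of its speed; a pose out of reach is approached as far as the arm can. A call with a gripper value outside its range is refused whole. The fingers move at their own pace and stop on an object; "newtons" is the grip in N (left out, the last holds). Time passes only in rows, so rows that repeat a pose let the fingers close. It gives the time, the measured TCP pose, the force, the opening and the grip force at its end, in the units of the state.
- env.read_state(): the state, without advancing time (a new reading comes with each control period).
- env.snapshot(name): name is "side" or "top" or "wrist"; returns a dict with "img" (384x512x3 uint8, red, green, blue), "range_z" (384x512 float32, m along the optical axis (not along the pixel's ray), 0 where there is no reading), "fx", "fy", "cx", "cy" (pixels), "R" (3x3) and "t" (3): a world point X has camera coordinates R X + t. Camera axes: x right, y down, z forward; pixel columns grow to the right and rows downward; lengths in m; the calibration is good to about 2 mm. A picture is of the moment at which its call begins.
- env.job_done(): hands the job in; it is judged then, once.
The state is a dict: "time_s": time; "joint_positions": joint angles; "joint_vel": joint speeds; "effort": joint torques, N m; "eef_pos": TCP position; "orientation": TCP orientation; "wrist_force": force on the tool from outside, world axes, zero at the start; "wrist_torque": the same for the moment, N m; "opening": finger opening in m; "grasp_force": force on a finger pad.
Only numpy, scipy, OpenCV 4.12 (cv2) and the standard library are available. Lean on these libraries where they do the work, as an engineer would, in place of code of your own. Each camera call takes 0.05 s, during which the arm holds its last target. There are 200 camera calls.

TASK

Check the power box of the soldering bench: press its test button so that the trip lever drops by itself, then lift the lever back up until it stays up. Then turn the load selector knob clockwise from its rest, counting the clicks, to the third stop and not past it, and keep hold of the knob there: the program finishes with the gripper still holding the knob at the third stop. Leave the other things on the bench where they are.

Things in the scene. Friction and masses are not known exactly. Their poses are not given: they have to be found in the camera images.
- breaker_box: Grey fixed box, 150 x 190 mm (its x, y) and 60 mm high, with a trip lever and a test button on its flat top. Origin: centre of its underside. Its x axis points away from the robot side, its y axis to the left; it may stand left or right of the selector box, turned up to 0.3 rad.
- button_top (a point): Centre of the top face of the test button on the breaker box: a round black cap, 22 mm in diameter, standing 18 mm above the box's top, 90 mm left of the lever and 16 mm nearer the robot than the lever's pivot. It is pressed straight down.
- test_button (a joint): How far the button is pressed: 0 released, 0.007 fully in (m); a spring pushes back with 1.5 N at first and 5 N fully in. It trips the lever at about 0.004. The lever cannot stay up while the button is held down.
- lever_tip (a point): Centre of the lever's black ball handle, 20 mm in diameter, at the end of a 10 mm thick steel rod. It lies 70 mm from the pivot axis.
- lever_pivot (a point): Point on the lever's pivot axis at the rod's root, 4 mm above the top of the breaker box; the axis runs along the box's y. Its axes are those of the box.
- trip_lever (a joint): Lever angle (rad). 0: up, leaning 0.175 rad past upright to the box's +x (away from the robot), where its weight keeps it. 1.396: dropped, leaning 1.22 rad from upright to the box's -x (towards the robot), the ball then 28 mm above the box's top. It falls over freely from either side of upright (joint value 0.175) and weighs 60 g.
- selector_box: Grey fixed box, 180 x 150 mm (its x, y) and 60 mm high, with the selector knob on its top, 30 mm to the robot's side of the middle, and a read-out window and a loose small jar at the far edge. Origin: centre of its underside; x axis away from the robot side; turned up to 0.3 rad.
- selector_grip (a point): Point on the knob's upright axis at the height to grip, 37 mm above the box's top and 7 mm below the knob's top. The knob is a black bar 42 mm long, 14 mm thick and 32 mm high on a disc 44 mm in diameter, with a white pointer line on one end. The bar lies along this point's x axis; the pointer is at its -x end. The axes turn with the knob.
- selector (a joint): Knob angle (rad), growing as the knob is turned clockwise seen from above. It starts at the rest stop, 0 (pointer towards the box's robot side). Click stops every 0.419 rad (24 degrees), each with a white tick on the box: 0, 0.419, 0.838, 1.257 (the third stop), 1.676, 2.094. Half-way between two stops the knob snaps on; turning takes up to about 0.08 N m.

How it is judged:
By the outcome, as a careful person would: the job done as asked, in the order asked, and still so for the second after the job is handed in, while the arm keeps its last pose, push and grip.
It also fails if it takes over 67 s, if anything falls off the work surface, if the arm or the gripper's body presses on something with over 40 N, if the wrist force passes 120 N, or if a joint passes its speed limit or range.

## Working session

There is one attempt and no reset: what is moved stays moved. The work goes in short steps, Python scripts to look and compute and a tool call to move; the robot and the scene stay as the last step left them, time stands still between calls to the robot, and variables do not carry over. Pictures are saved under pics/ and viewed, at most 10 in all, crops included, and the job is handed in when it is done.

Besides the shell and the picture viewer there is one more tool, called after "Request:" as name(argument=value, ...) on one line, values as JSON. move_arm: Moves the arm, as the interface text tells. Its arguments: {"type":"object","properties":{"moves":{"type":"array"},"newtons":{"type":"number"}},"required":["moves"]}

```bash
mkdir -p pics
cat > h.py <<'E'
import numpy as np, cv2
from bench import env
from scipy.spatial.transform import Rotation as Ro
def ray(s,u,v,z):
    d=s["R"].T@np.array([(u-s["cx"])/s["fx"],(v-s["cy"])/s["fy"],1]); c=-s["R"].T@s["t"]
    return c+d*(z-c[2])/d[2]
def pts(s):
    v,u=np.mgrid[:384,:512]; Z=s["range_z"]
    P=np.stack([(u-s["cx"])/s["fx"]*Z,(v-s["cy"])/s["fy"]*Z,Z],-1)
    return (P-s["t"])@s["R"]
def proj(s,X):
    c=s["R"]@X+s["t"]; return s["fx"]*c[0]/c[2]+s["cx"],s["fy"]*c[1]/c[2]+s["cy"]
E
python3 - <<'E'
from h import *
s=env.snapshot("top"); w=env.snapshot("side")
cv2.imwrite("pics/a.png",cv2.resize(s["img"][:,:,::-1],(800,600)));cv2.imwrite("pics/b.png",cv2.resize(w["img"][:,:,::-1],(800,600)))
np.savez("top.npz",**s);np.savez("side.npz",**w)
P=pts(s); m=(abs(P[...,2]-.06)<.006)&(s["range_z"]>0)
m=cv2.morphologyEx(m.astype(np.uint8),cv2.MORPH_OPEN,np.ones((5,5)))
n,l,st,c=cv2.connectedComponentsWithStats(m)
for i in range(1,n):
    if st[i,4]>300:
        q=P[l==i][:,:2].astype(np.float32); print(st[i],cv2.minAreaRect(q),q.mean(0))
print(env.read_state())
print(-s["R"].T@s["t"],-w["R"].T@w["t"])
E
```

```text
[ 130  160   73   87 4222] ((0.5408934354782104, 0.17442694306373596), (0.150777667760849, 0.17997220158576965), 89.67964172363281) [0.53741276 0.17006727]
[ 291  161   93   74 5073] ((0.4869638681411743, -0.2075134813785553), (0.19030416011810303, 0.15046223998069763), 87.4305419921875) [ 0.48213822 -0.20434068]
{'time_s': 0.1, 'joint_positions': array([ 1.00800196e+00,  2.87152394e-01,  1.57803484e+00,  9.92515083e-06,
        1.27856841e+00, -1.50004387e-01]), 'joint_vel': array([ 1.48349654e-03, -2.38621652e-03, -2.41425132e-03,  1.07560674e-03,
       -5.87791506e-04, -4.29257836e-05]), 'effort': array([ 9.96685558e-04, -4.07297444e+01, -2.93698686e+01, -1.59457550e-04,
        3.49690796e-03,  1.14812650e-05]), 'eef_pos': array([0.2704438 , 0.6178126 , 0.23003296]), 'orientation': array([-0.64366279, -3.0741658 ,  0.00317813]), 'wrist_force': array([-0.14012631, -0.53504059, -0.10821439]), 'wrist_torque': array([-0.01370189, -0.05600497,  0.01002554]), 'grasp_force': 0.0, 'opening': 0.08555548172188737}
[0.34085018 0.0161951  0.97104148] [0.24602358 0.52645595 0.72405893]
```

View pics/a.png

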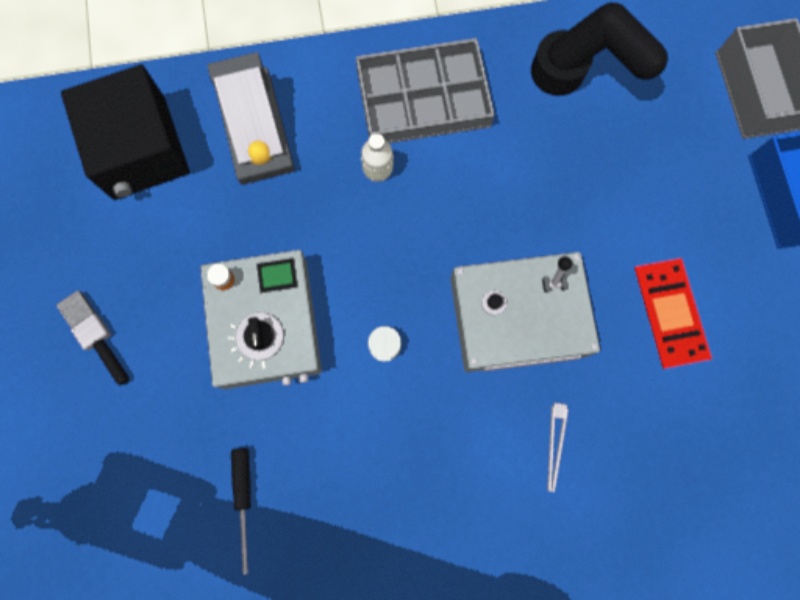

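View pics/b.png

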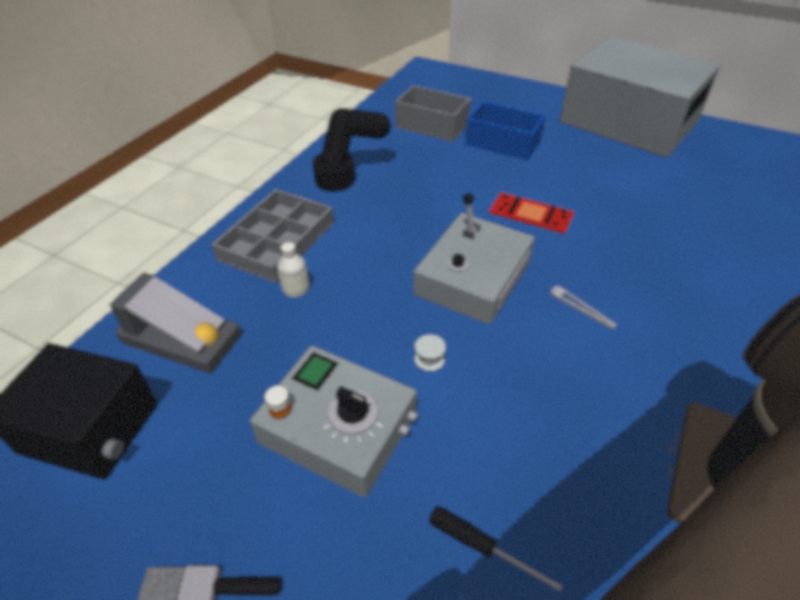

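The top view (800x600) shows the breaker box at right, around (525,312), with its button at (494,301) and lever ball at (565,264). The selector box is at left, around (260,318), with its knob at (260,336) and the jar at (219,275). Next I'll refine the key points.

Run:
```python
from h import *
k=512/800
for f,L in (("top",dict(button=(494,301,.078,14),ball=(565,264,.133,10),bar=(258,333,.104,24))),("side",dict(button=(458,260,.078,12),ball=(468,199,.133,10),bar=(352,404,.104,24)))):
    s=np.load(f+".npz"); g=s["img"].max(2); P=pts(s)
    for n,(u,v,z,r) in L.items():
        m=np.zeros(g.shape,np.uint8); cv2.circle(m,(int(u*k),int(v*k)),int(r*k)+1,1,-1)
        m=m*(g<70); vv,uu=np.nonzero(m); q=P[m>0]
        print(f,n,len(uu),uu.mean(),vv.mean(),ray(s,uu.mean(),vv.mean(),z),"depth",np.median(q,0),q[:,2].max())
        if n=="bar":
            t=(m>0)&(P[...,2]>.094); a=P[t][:,:2].astype(np.float32); print(cv2.minAreaRect(a),a.mean(0))
s=np.load("top.npz");P=pts(s)
for i,(a,b) in {"sel":((195,240),(325,395)),"brk":((445,245),(605,375))}.items():
    m=np.zeros((384,512),np.uint8); m[int(a[1]*k):int(b[1]*k),int(a[0]*k):int(b[0]*k)]=1
    t=(m>0)&(P[...,2]>.05)&(s["range_z"]>0); q=P[t][:,:2].astype(np.float32); r=cv2.minAreaRect(q);print(i,r)
    print(np.median(P[t][:,2]))
c=np.hstack([cv2.resize(s["img"][150:260,125:215,::-1],(400,489),interpolation=2),cv2.resize(s["img"][150:260,285:375,::-1],(400,489),interpolation=2)])
cv2.imwrite("pics/c.png",c)
```

```text
top button 65 316.5076923076923 192.55384615384617 [ 0.50047324 -0.16195428  0.078     ] depth [ 0.50046937 -0.16143692  0.07795301] 0.08153017510574248
top ball 58 361.13793103448273 168.5 [ 0.52543066 -0.25397573  0.133     ] depth [ 0.5237464  -0.25155394  0.14028352] 0.1448092981023797
top bar 265 165.38490566037737 213.43396226415095 [0.50548181 0.16833118 0.104     ] depth [0.50933344 0.16854225 0.07862454] 0.9710414836880885
((0.42614009976387024, 0.10625075548887253), (0.2461671680212021, 0.030647577717900276), 39.46011734008789) [0.50864863 0.17178053]
side button 36 292.6111111111111 166.13888888888889 [ 0.497202   -0.15557995  0.078     ] depth [ 0.49708324 -0.15504064  0.0779908 ] 0.7240589253463547
side ball 23 299.0869565217391 127.04347826086956 [ 0.52366844 -0.2530065   0.133     ] depth [ 0.52123908 -0.2458036   0.13831598] 0.14296837498438902
side bar 280 224.05 259.9214285714286 [0.49779418 0.19242859 0.104     ] depth [0.50471947 0.18285043 0.08596017] 0.7240589253463547
((0.3732333183288574, 0.3413369059562683), (0.03473721444606781, 0.4478825330734253), 38.930908203125) [0.5039111  0.18389256]
sel ((0.5408934354782104, 0.17442694306373596), (0.150777667760849, 0.17997220158576965), 89.67964172363281)
0.06088496178462881
brk ((0.4869319796562195, -0.20736992359161377), (0.19061091542243958, 0.15049925446510315), 87.41490173339844)
0.060404363833826136
```

View pics/c.png

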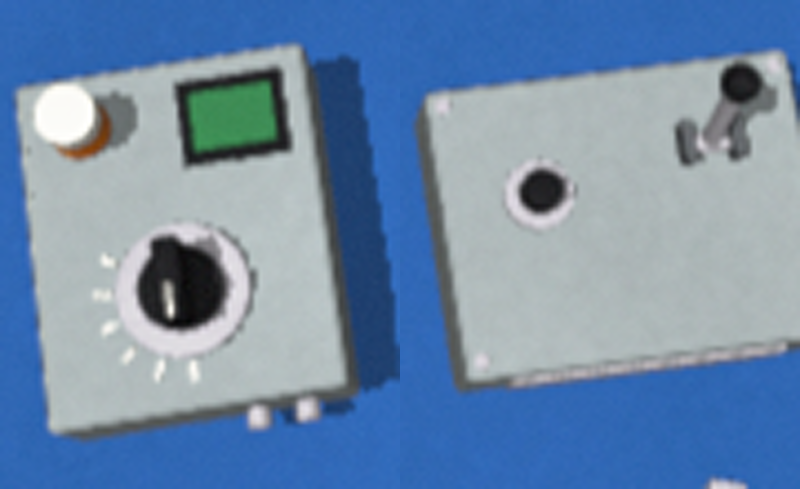

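The pictures agree: the knob points to the robot side, with its axis at about (0.511, 0.175). The button is at (0.500, -0.161), and the lever is up with its pivot at about (0.5125, -0.252). I'll start moving.

```bash
cat >> h.py <<'E'
def goto(targets):
    "print tool-frame rows (turn, cm) from the present pose; targets: (x,y,z,yaw deg of tool x)"
    s=env.read_state(); R0=Ro.from_rotvec(s["orientation"]); x=R0.as_matrix()[:,0]
    print("t",s["time_s"],"pos",s["eef_pos"].round(4),"yaw",np.degrees(np.arctan2(x[1],x[0])).round(2),"f",s["wrist_force"].round(2),"open",round(s["opening"],4),s["grasp_force"])
    for *p,yaw in targets:
        y=np.radians(yaw); c,n=np.cos(y),np.sin(y)
        Rt=Ro.from_matrix([[c,n,0],[n,-c,0],[0,0,-1]])
        print((R0.inv()*Rt).as_rotvec().round(3), (R0.inv().apply(np.array(p)-s["eef_pos"])*100).round(2))
E
python3 -c "
from h import *
goto([(.5,.3,.23,177.4),(.5,-.161,.2,177.4)])"
```

```text
t 0.1 pos [0.2704 0.6178 0.23  ] yaw 156.35 f [-0.14 -0.54 -0.11] open 0.0856 0.0
[-0.002 -0.001 -0.367] [-3.378e+01 -1.990e+01  3.000e-02]
[-0.002 -0.001 -0.367] [-52.27 -62.12   3.12]
```

Request:
move_arm(moves=[0, 0, -0.367, -33.8, -19.9, 0, 0, 0, 0, -0.367, -33.8, -19.9, 0, 0, 0, 0, -0.367, -33.8, -19.9, 0, 0, 0, 0, -0.367, -33.8, -19.9, 0, 0, 0, 0, -0.367, -33.8, -19.9, 0, 0, 0, 0, -0.367, -33.8, -19.9, 0, 0, 0, 0, -0.367, -33.8, -19.9, 0, 0, 0, 0, -0.367, -33.8, -19.9, 0, 0])

```text
time_s: 0.77
eef_pos: [0.4654, 0.3478, 0.2309]
orientation: [-0.072, -3.14, 0.0]
wrist_force: [1.2, 0.4, 1.2]
opening: 0.0
grasp_force: 0.0
```

```bash
python3 -c "
from h import *
goto([(.5,-.161,.2,177.4)])"
```

```text
t 0.7667 pos [0.4654 0.3478 0.2309] yaw 177.39 f [1.19 0.43 1.2 ] open 0.0 0.0
[-0.    -0.001 -0.   ] [ -5.77 -50.66   3.1 ]
```

Request:
move_arm(moves=[0, 0, 0, -5.8, -50.7, 3, 0, 0, 0, 0, -5.8, -50.7, 3, 0, 0, 0, 0, -5.8, -50.7, 3, 0, 0, 0, 0, -5.8, -50.7, 3, 0, 0, 0, 0, -5.8, -50.7, 3, 0, 0, 0, 0, -5.8, -50.7, 3, 0, 0, 0, 0, -5.8, -50.7, 3, 0, 0, 0, 0, -5.8, -50.7, 3, 0])

```text
time_s: 1.43
eef_pos: [0.487, 0.0158, 0.2114]
orientation: [-0.072, -3.141, -0.0]
wrist_force: [0.6, 0.8, 0.1]
opening: -0.0001
grasp_force: 0.0
```

```bash
python3 -c "
from h import *
goto([(.5,-.161,.12,177.4)])"
```

```text
t 1.4333 pos [0.487  0.0158 0.2114] yaw 177.39 f [0.6  0.84 0.1 ] open -0.0001 0.0
[ 0. -0. -0.] [ -2.11 -17.61   9.14]
```

Request:
move_arm(moves=[0, 0, 0, -2.1, -17.6, 5, 0, 0, 0, 0, -2.1, -17.6, 5, 0, 0, 0, 0, -2.1, -17.6, 7, 0, 0, 0, 0, -2.1, -17.6, 8, 0, 0, 0, 0, -2.1, -17.6, 9, 0, 0, 0, 0, -2.1, -17.6, 9, 0, 0, 0, 0, -2.1, -17.6, 9, 0, 0, 0, 0, -2.1, -17.6, 9, 0])

```text
time_s: 2.1
eef_pos: [0.5004, -0.1588, 0.1217]
orientation: [-0.072, -3.14, -0.001]
wrist_force: [0.2, 0.0, 0.1]
opening: -0.0001
grasp_force: 0.0
```

```bash
python3 -c "
from h import *
goto([(.5,-.161,.082,177.4),(.5,-.161,.072,177.4)])
s=env.snapshot('wrist');cv2.imwrite('pics/d.png',s['img'][:,:,::-1])"
```

```text
t 2.1 pos [ 0.5004 -0.1588  0.1217] yaw 177.36 f [0.19 0.   0.14] open -0.0001 0.0
[ 0.001 -0.    -0.001] [ 0.03 -0.22  3.97]
[ 0.001 -0.    -0.001] [ 0.03 -0.22  4.97]
```

View pics/d.png

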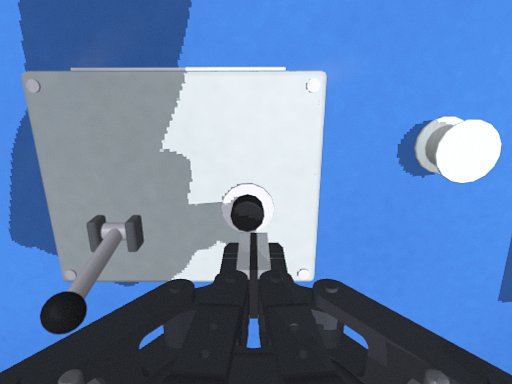

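The wrist view shows the shut fingers (253,245) above the button (247,212) and the lever standing clear at left. Pressing now.

Request:
move_arm(moves=[0, 0, 0, 0, -0.2, 2, 0, 0, 0, 0, 0, -0.2, 3.6, 0, 0, 0, 0, 0, -0.2, 4.4, 0, 0, 0, 0, 0, -0.2, 4.7, 0, 0, 0, 0, 0, -0.2, 4.9, 0, 0, 0, 0, 0, -0.2, 4.9, 0, 0, 0, 0, 0, -0.2, 4.9, 0])

```text
time_s: 2.73
eef_pos: [0.5012, -0.1609, 0.074]
orientation: [0.071, 3.139, -0.001]
wrist_force: [-1.1, 2.0, 3.5]
opening: -0.0002
grasp_force: 1.7
```

```bash
python3 -c "
from h import *
goto([(.5,-.161,.15,177.4)])
s=env.snapshot('wrist');cv2.imwrite('pics/e.png',s['img'][:,:,::-1])"
```

```text
t 2.7333 pos [ 0.5012 -0.1609  0.074 ] yaw 177.41 f [-1.13  2.05  3.48] open -0.0002 1.6555584581010407
[-0.     0.002  0.   ] [ 0.11 -0.02 -7.6 ]
```

View pics/e.png

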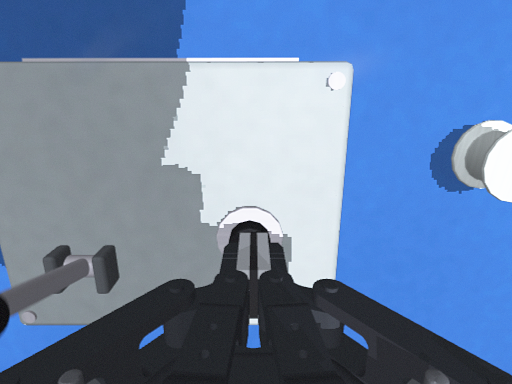

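The lever is still up at (45,285). The 3.5 N reading puts the button about 4 mm in, so I'll press 2.5 mm deeper.

Request:
move_arm(moves=[0, 0, 0, 0, 0, 0.15, 0, 0, 0, 0, 0, 0, 0.25, 0, 0, 0, 0, 0, 0, 0.25, 0, 0, 0, 0, 0, 0, 0.25, 0, 0, 0, 0, 0, 0, 0.25, 0, 0, 0, 0, 0, 0, 0.25, 0, 0, 0, 0, 0, 0, 0.25, 0])

```text
time_s: 3.37
eef_pos: [0.5013, -0.1613, 0.0711]
orientation: [0.073, 3.139, -0.0]
wrist_force: [0.8, 3.4, 4.7]
opening: -0.0001
grasp_force: 2.6
```

```bash
python3 -c "
from h import *
goto([(.5,-.161,.15,177.4)])
s=env.snapshot('wrist');cv2.imwrite('pics/f.png',s['img'][:,:,::-1])"
```

```text
t 3.3667 pos [ 0.5013 -0.1613  0.0711] yaw 177.35 f [0.83 3.41 4.7 ] open -0.0001 2.5940637214807793
[-0.     0.002 -0.001] [ 0.12  0.02 -7.89]
```

View pics/f.png

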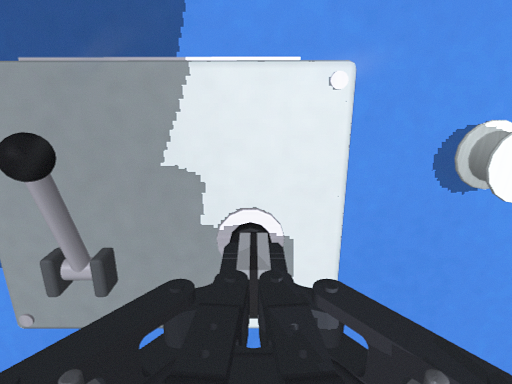

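The lever has dropped: its ball is at (27,157), towards the robot. I'll raise clear of the button and move above the ball.

Request:
move_arm(moves=[0, 0, 0, 0, 0, -3, 0, 0, 0, 0, 0, 0, -6, 0, 0, 0, 0, 2, -2, -8, 0.3, 0, 0, 0, 4, -6, -8, 0.7, 0, 0, 0, 5.4, -9, -8, 0.7, 0, 0, 0, 5.4, -9, -8, 0.7, 0, 0, 0, 5.4, -9, -8, 0.7, 0, 0, 0, 5.4, -9, -8, 0.7])

```text
time_s: 4.08
eef_pos: [0.442, -0.2486, 0.1497]
orientation: [-0.073, -3.14, -0.0]
wrist_force: [0.2, -0.3, -1.1]
opening: 0.0598
grasp_force: 0.0
```

```bash
python3 -c "
from h import *
s=env.snapshot('top');P=pts(s)
m=(P[...,2]>.07)&(P[...,2]<.11)&(s['img'].max(2)<70)&(abs(P[...,0]-.447)<.03)&(abs(P[...,1]+.249)<.03)
print(m.sum(), P[m].mean(0) if m.any() else 0)
w=env.snapshot('wrist');P=pts(w)
m=(P[...,2]>.07)&(P[...,2]<.11)&(w['img'].max(2)<70)&(abs(P[...,0]-.447)<.03)&(abs(P[...,1]+.249)<.03)
v,u=np.nonzero(m); print(m.sum(), P[m].mean(0),P[m].max(0),P[m].min(0), ray(w,u.mean(),v.mean(),.088))
cv2.imwrite('pics/g.png',w['img'][:,:,::-1])
goto([(.447,-.249,.069,177.4)])
"
```

```text
0 0
601 [ 0.44386648 -0.251823    0.09413873] [ 0.45419004 -0.24276188  0.09921748] [ 0.4364766  -0.26140589  0.08529036] [ 0.44627406 -0.25200507  0.088     ]
t 4.1833 pos [ 0.4425 -0.2477  0.1496] yaw 177.44 f [-0.05 -0.45  0.2 ] open 0.0598 0.0
[ 0.001 -0.001  0.001] [-0.46 -0.11  8.06]
```

View pics/g.png

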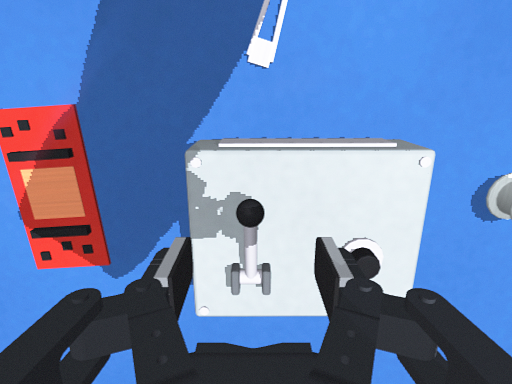

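The ball, at (250,213), is between the open fingers and measures about (0.4465, -0.2515). Lowering and gripping.

Request:
move_arm(moves=[0, 0, 0, -0.4, -0.4, 3, 0.6, 0, 0, 0, -0.4, -0.4, 6, 0.5, 0, 0, 0, -0.4, -0.4, 8, 0.45, 0, 0, 0, -0.4, -0.4, 8, 0.4, 0, 0, 0, -0.4, -0.4, 8, 0.15, 0, 0, 0, -0.4, -0.4, 8, 0.15, 0, 0, 0, -0.4, -0.4, 8, 0.15, 0, 0, 0, -0.4, -0.4, 8, 0.15], newtons=20)

```text
time_s: 4.85
eef_pos: [0.4468, -0.2509, 0.0714]
orientation: [0.071, 3.14, 0.005]
wrist_force: [1.2, 6.0, -0.3]
opening: 0.0181
grasp_force: 19.5
```

Request:
move_arm(moves=[0, 0, 0, 0, 0, 0, 0.1, 0, 0, 0, 0, 0, 0, 0.1, 0, 0, 0, 0, 0, 0, 0.1])

```text
time_s: 5.1
eef_pos: [0.4469, -0.2509, 0.0716]
orientation: [0.071, 3.14, 0.005]
wrist_force: [0.5, 4.9, 0.0]
opening: 0.0185
grasp_force: 19.5
```

```bash
python3 -c "
from h import *
d=np.array([np.cos(-.045),np.sin(-.045)]);p=np.array([.5125,-.2545])
L=[]
for q in (1.396,1.2,1.0,.8,.6,.45,.3,.15,0.0):
    a=.175-q; e=p+.07*np.sin(a)*d; L.append((*e,.064+.07*np.cos(a)-.019,177.4)); 
goto(L)
"
```

```text
t 5.1 pos [ 0.4469 -0.2509  0.0716] yaw 177.39 f [0.49 4.95 0.03] open 0.0185 19.53250765800476
[ 0.003  0.001 -0.   ] [ 0.   -0.07  0.26]
[ 0.003  0.001 -0.   ] [-0.59 -0.06 -0.98]
[ 0.003  0.001 -0.   ] [-1.43 -0.06 -2.09]
[ 0.003  0.001 -0.   ] [-2.48 -0.05 -3.02]
[ 0.003  0.001 -0.   ] [-3.69 -0.05 -3.72]
[ 0.003  0.001 -0.   ] [-4.67 -0.05 -4.08]
[ 0.003  0.001 -0.   ] [-5.7  -0.05 -4.28]
[ 0.003  0.001 -0.   ] [-6.75 -0.05 -4.34]
[ 0.003  0.001 -0.   ] [-7.79 -0.05 -4.23]
```

Request:
move_arm(moves=[0, 0, 0, -0.6, 0.05, -1.24, 0.1, 0, 0, 0, -1.43, 0.05, -2.35, 0.1, 0, 0, 0, -2.48, 0.05, -3.28, 0.1, 0, 0, 0, -3.7, 0.05, -3.98, 0.1, 0, 0, 0, -4.67, 0.05, -4.34, 0.1, 0, 0, 0, -5.7, 0.05, -4.54, 0.1, 0, 0, 0, -6.75, 0.05, -4.6, 0.1, 0, 0, 0, -7.65, 0.05, -4.5, 0.1])

```text
time_s: 5.77
eef_pos: [0.5244, -0.2543, 0.1177]
orientation: [0.071, 3.139, 0.003]
wrist_force: [-0.3, 5.8, 0.6]
opening: 0.0183
grasp_force: 19.8
```

Request:
move_arm(moves=[0, 0, 0, 0, 0, 0, 0.1, 0, 0, 0, 0, 0, 0, 0.1, 0, 0, 0, 0, 0, 0, 0.1])

```text
time_s: 6.02
eef_pos: [0.5242, -0.2543, 0.1177]
orientation: [0.071, 3.139, 0.003]
wrist_force: [-0.8, 5.3, 2.0]
opening: 0.0181
grasp_force: 19.9
```

```bash
python3 -c "
from h import *
goto([(.5247,-.2515,.115,177.4),(.5247,-.2515,.2,177.4)])
w=env.snapshot('wrist');cv2.imwrite('pics/i.png',w['img'][:,:,::-1])
"
```

```text
t 6.0167 pos [ 0.5242 -0.2543  0.1177] yaw 177.42 f [-0.76  5.33  2.02] open 0.0181 19.889715313911438
[0.002 0.002 0.   ] [-0.03  0.28  0.27]
[0.002 0.002 0.   ] [-0.05  0.3  -8.23]
```

View pics/i.png

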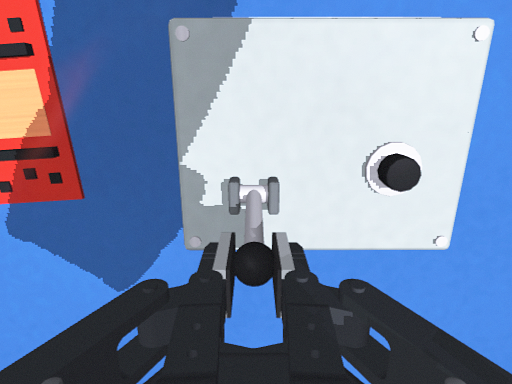

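The ball at (253,264) is held with the lever up. Releasing in place, then rising.

Request:
move_arm(moves=[0, 0, 0, 0, 0, 0, 0.35, 0, 0, 0, 0, 0, 0, 0.5, 0, 0, 0, 0, 0, 0, 0.6, 0, 0, 0, 0, 0, -2, 0.6, 0, 0, 0, 0, 0, -5, 0.6, 0, 0, 0, 0, 0, -8, 0.6, 0, 0, 0, 0, 0, -10, 0.6, 0, 0, 0, 0, 0, -11, 0.6])

```text
time_s: 6.73
eef_pos: [0.5243, -0.2572, 0.2303]
orientation: [0.072, 3.134, -0.008]
wrist_force: [-0.1, 1.0, 1.3]
opening: 0.0517
grasp_force: 0.0
```

```bash
python3 -c "
from h import *
w=env.snapshot('wrist');P=pts(w)
m=(P[...,2]>.10)&(P[...,2]<.16)&(w['img'].max(2)<70)&(abs(P[...,0]-.525)<.03)&(abs(P[...,1]+.25)<.025)
print(m.sum(), P[m].mean(0),P[m].max(0))
goto([(.511,.1746,.2,179.7)])
"
```

```text
436 [ 0.52218248 -0.25553421  0.13941393] [ 0.5323884  -0.24648478  0.14378063]
t 6.7833 pos [ 0.5245 -0.2574  0.2309] yaw 177.37 f [ 0.63 -0.01  1.54] open 0.0514 0.0
[-0.005  0.007 -0.041] [ 3.36 43.1   2.84]
```

The lever stays up after release, with the ball top at z 0.144. Moving on to the knob.

Request:
move_arm(moves=[0, 0, 0, 0.5, 4, 0, 0.7, -0.005, 0.007, -0.04, 3.4, 43.1, 2.8, 0.7, -0.005, 0.007, -0.04, 3.4, 43.1, 2.8, 0.7, -0.005, 0.007, -0.04, 3.4, 43.1, 2.8, 0.7, -0.005, 0.007, -0.04, 3.4, 43.1, 2.8, 0.7, -0.005, 0.007, -0.04, 3.4, 43.1, 2.8, 0.7, -0.005, 0.007, -0.04, 3.4, 43.1, 2.8, 0.7, -0.005, 0.007, -0.04, 3.4, 43.1, 2.8, 0.7])

```text
time_s: 7.45
eef_pos: [0.5102, 0.0771, 0.203]
orientation: [-0.01, -3.133, -0.008]
wrist_force: [0.9, 0.6, 0.2]
opening: 0.0599
grasp_force: 0.0
```

```bash
python3 -c "
from h import *
goto([(.511,.1746,.17,179.7)])
"
```

```text
t 7.45 pos [0.5102 0.0771 0.203 ] yaw 179.65 f [0.91 0.59 0.16] open 0.0599 0.0
[ 0.005 -0.008 -0.001] [-0.05  9.74  3.35]
```

Request:
move_arm(moves=[0.005, -0.008, 0, 0, 9.7, 3.3, 0.7, 0.005, -0.008, 0, 0, 9.7, 3.3, 0.7, 0.005, -0.008, 0, 0, 9.7, 3.3, 0.7, 0.005, -0.008, 0, 0, 9.7, 3.3, 0.7, 0.005, -0.008, 0, 0, 9.7, 3.3, 0.7, 0.005, -0.008, 0, 0, 9.7, 3.3, 0.7])

```text
time_s: 7.95
eef_pos: [0.5115, 0.1718, 0.1715]
orientation: [0.009, 3.141, -0.001]
wrist_force: [-0.3, -0.3, -0.3]
opening: 0.06
grasp_force: 0.0
```

```bash
python3 -c "
from h import *
w=env.snapshot('wrist');P=pts(w)
m=(P[...,2]>.097)&(P[...,2]<.112)&(abs(P[...,0]-.511)<.035)&(abs(P[...,1]-.175)<.024)
print(m.sum(), P[m].mean(0),cv2.minAreaRect(P[m][:,:2].astype(np.float32)))
goto([(.511,.1746,.12,179.7),(.511,.1746,.078,179.7)])
cv2.imwrite('pics/j.png',w['img'][:,:,::-1])
"
```

```text
1086 [0.50677236 0.17397245 0.10312357] ((0.5081339478492737, 0.1741877794265747), (0.013688611797988415, 0.041503604501485825), 89.47154998779297)
t 8.0 pos [0.5118 0.1714 0.172 ] yaw 179.6 f [0.33 0.41 0.35] open 0.0597 0.0
[-0.     0.001 -0.002] [0.09 0.32 5.2 ]
[-0.     0.001 -0.002] [0.1  0.32 9.4 ]
```

View pics/j.png

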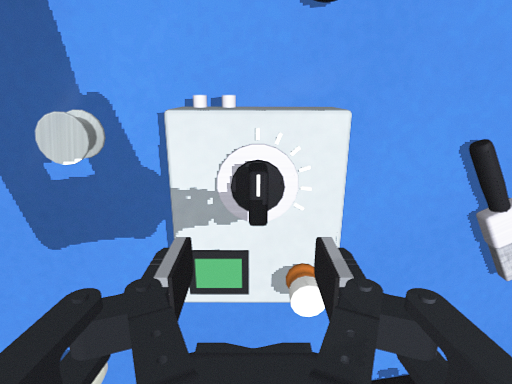

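The knob's bar is at (258,195), between the fingers, with its pointer at the rest tick. It measures (0.509, 0.174), aligned with the box. Lowering and gripping.

Request:
move_arm(moves=[0, 0, 0, 0.2, 0.3, 4, 0.6, 0, 0, 0, 0.2, 0.3, 7, 0.5, 0, 0, 0, 0.2, 0.3, 9.2, 0.45, 0, 0, 0, 0.2, 0.3, 9.2, 0.35, 0, 0, 0, 0.2, 0.3, 9.2, 0.05, 0, 0, 0, 0.2, 0.3, 9.2, 0.05, 0, 0, 0, 0.2, 0.3, 9.2, 0.05, 0, 0, 0, 0.2, 0.3, 9.2, 0.05], newtons=40)

```text
time_s: 8.67
eef_pos: [0.5103, 0.175, 0.0808]
orientation: [0.009, 3.139, -0.001]
wrist_force: [0.9, -1.0, -6.0]
opening: 0.0132
grasp_force: 42.9
```

Request:
move_arm(moves=[0, 0, 0, 0, 0, 0, 0.05, 0, 0, 0, 0, 0, 0, 0.05, 0, 0, 0, 0, 0, 0, 0.05])

```text
time_s: 8.92
eef_pos: [0.5103, 0.175, 0.0807]
orientation: [0.009, 3.139, -0.001]
wrist_force: [0.4, -2.0, -3.6]
opening: 0.0129
grasp_force: 43.2
```

```bash
python3 -c "
from h import *
goto([(.510,.1743,.079,179.7)]);print(env.read_state()['wrist_torque'],env.read_state()['joint_positions'])
"
```

```text
t 8.9167 pos [0.5103 0.175  0.0807] yaw 179.69 f [ 0.44 -2.01 -3.57] open 0.0129 43.18505644798279
[-0.001  0.002 -0.   ] [ 0.03 -0.07  0.17]
[-0.58377398 -0.10660507 -0.01869968] [ 1.42863877e-01  1.67053449e-01  2.01866218e+00 -1.47111203e-03
  9.53590186e-01 -1.42160064e+00]
```

Gripped. Turning one click at a time; +z of the tool, which points down, is clockwise from above.

Request:
move_arm(moves=[0, 0, 0.08, 0, 0, 0, 0.05, 0, 0, 0.16, 0, 0, 0, 0.05, 0, 0, 0.24, 0, 0, 0, 0.05, 0, 0, 0.32, 0, 0, 0, 0.05, 0, 0, 0.42, 0, 0, 0, 0.05, 0, 0, 0.42, 0, 0, 0, 0.05, 0, 0, 0.42, 0, 0, 0, 0.05])

```text
time_s: 9.5
eef_pos: [0.5101, 0.1745, 0.0807]
orientation: [0.658, 3.07, -0.003]
wrist_force: [0.3, -5.6, -2.0]
opening: 0.0131
grasp_force: 43.5
```

```bash
python3 -c "
from h import *
goto([(.510,.1743,.079,179.7-24)]);print(env.read_state()['wrist_torque'])
"
```

```text
t 9.5 pos [0.5101 0.1745 0.0807] yaw 155.79 f [ 0.29 -5.65 -2.04] open 0.0131 43.48264753818512
[-0.001  0.002  0.002] [ 0.   -0.03  0.17]
[-1.04459314  0.13202391 -0.00887645]
```

Request:
move_arm(moves=[0, 0, 0.08, 0, 0, 0, 0.05, 0, 0, 0.16, 0, 0, 0, 0.05, 0, 0, 0.24, 0, 0, 0, 0.05, 0, 0, 0.32, 0, 0, 0, 0.05, 0, 0, 0.42, 0, 0, 0, 0.05, 0, 0, 0.42, 0, 0, 0, 0.05, 0, 0, 0.42, 0, 0, 0, 0.05])

```text
time_s: 10.08
eef_pos: [0.5097, 0.1741, 0.0807]
orientation: [1.284, 2.866, -0.004]
wrist_force: [-1.4, -6.6, -1.9]
opening: 0.0132
grasp_force: 43.7
```

```bash
python3 -c "
from h import *
goto([(.510,.1743,.079,179.7-72)]);print(env.read_state()['wrist_torque'])
"
```

```text
t 10.0833 pos [0.5097 0.1741 0.0807] yaw 131.75 f [-1.45 -6.62 -1.87] open 0.0132 43.74120891094208
[-0.001  0.003  0.42 ] [-0.    0.04  0.17]
[-1.32692703  0.31851407 -0.02693814]
```

Request:
move_arm(moves=[0, 0, 0.08, 0, 0, 0, 0.05, 0, 0, 0.16, 0, 0, 0, 0.05, 0, 0, 0.24, 0, 0, 0, 0.05, 0, 0, 0.32, 0, 0, 0, 0.05, 0, 0, 0.42, 0, 0, 0, 0.05, 0, 0, 0.42, 0, 0, 0, 0.05, 0, 0, 0.42, 0, 0, 0, 0.05])

```text
time_s: 10.67
eef_pos: [0.5092, 0.1739, 0.0807]
orientation: [1.853, 2.536, -0.006]
wrist_force: [-3.2, -7.8, 0.6]
opening: 0.0132
grasp_force: 43.9
```

```bash
python3 -c "
from h import *
goto([(.510,.1743,.079,179.7-72)]);print(env.read_state()['wrist_torque'])
w=env.snapshot('wrist');t=env.snapshot('top');P=pts(t)
cv2.imwrite('pics/k.png',np.hstack([cv2.resize(w['img'],(400,300)),cv2.resize(t['img'][140:260,260:400],(350,300))])[:,:,::-1])
"
```

```text
t 10.6667 pos [0.5092 0.1739 0.0807] yaw 107.68 f [-3.22 -7.8   0.59] open 0.0132 43.9465194940567
[-0.003  0.003 -0.   ] [0.01 0.09 0.17]
[-1.40360294  0.58902374  0.02521908]
```

View pics/k.png

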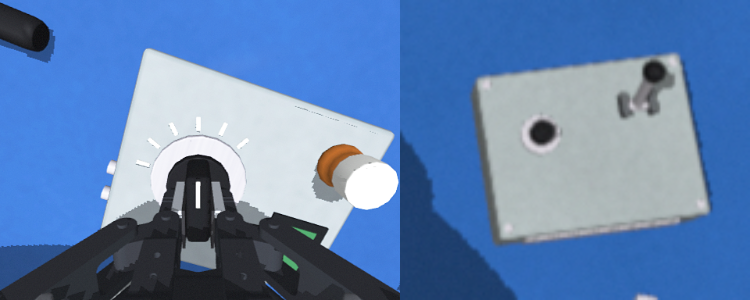

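The knob's pointer at (198,195) lines up with the tick at (198,124). That is the fourth tick from rest, so the third stop. The lever still stands up, with its ball at (655,72), and the jar hasn't moved. Handing in with the grip held.

```bash
python3 -c "
from h import *
print(env.job_done())"
```

```text
the job is handed in; nothing more can be done
None
```

I handed the job in at about 10.7 s: the test button tripped the lever, the lever was lifted and stays up, and the gripper still holds the knob at the third stop; the hand-in returned no verdict.

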